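# Seat the cleaner bottle in its holder and take off the push-and-turn cap

## Task

Stand the rectangular cleaner bottle, cap still on, fully down in the rectangular recess of the wooden holder, turned so that its long side lies along the recess's long side (either way round) and without dropping it in. Then press its safety cap down, twist it about a fifth of a turn anticlockwise (seen from above) until it is free, lift it off and finish while still holding the cap upright in the gripper, a hand's breadth straight above the open bottle, which stays seated. Leave the other goods on the counter where they are.

Things in the scene. Friction and masses are not known exactly. Their poses are not given: they have to be found in the camera images.
- bottle_base (a point): the cleaner bottle to open: loose, plain white plastic, 0.27 to 0.53 kg, rectangular body 56 mm (its x) by 76 mm (its y), 100 mm tall, sloping shoulder up to 116 mm, then a round neck of 31 mm diameter. This point is the centre of the underside, z up along the bottle. With the cap locked on, it is 175 mm tall and can be carried by the cap. In the holder it has up to about 0.2 rad of turning play.
- neck_top (a point): top of the bottle's neck, on its axis, 160 mm above its underside; axes as the bottle's. A sprung plug of 18 mm diameter stands 11 mm above it and pushes the cap up. The cap is free to lift once turned 0.85 to 1.45 rad anticlockwise from locked, relative to the bottle (aim at 1.15); short of that its lugs hold it down, and at 1.5 a hard stop ends the turn, on which it jams if forced.
- cap_mid (a point): centre of the loose round ribbed white cap, half-way up; 57 mm diameter, 40 mm tall, 35 g; z up. Locked: 155 mm above the bottle's underside, its x along the bottle's x to 0.1 rad; teeth stop it turning, a flange stops it lifting. Pressed down 4.5 mm or more (spring 7 N at first, 12 N at the bottom, 8 mm down) it turns anticlockwise seen from above. The shoulder is 20 mm below its lower rim.
- recess_floor (a point): centre of the recess floor in the fixed wooden holder (100 x 120 mm outside, 48 mm tall), 10 mm above the counter; z up. The recess is 64 mm (its x) by 84 mm (its y); walls rise 30 mm above its floor, with a flared lip 8 mm higher. The bottle's 56 mm side goes along x, its 76 mm side along y, either way round.
- lighthouse: bystander, to be left alone: white ceramic souvenir lighthouse, 42 mm across, 78 mm tall; origin at the centre of the underside
- tape_roll: bystander, to be left alone: roll of brown tape lying flat, 54 mm across, 24 mm tall; origin at the centre of the underside
- round_bottle: bystander, to be left alone: ROUND white bottle, 62 mm across, 165 mm tall, with a narrow cap (not the one to open); origin at the centre of the underside
- card_box: bystander, to be left alone: flat cardboard box 64 x 92 x 20 mm; origin at the centre of the underside
- mug: bystander, to be left alone: blue mug, 80 mm across, 90 mm tall, handle towards its +y; origin at the centre of the underside
- jam_jar: bystander, to be left alone: glass jar with metal lid, 64 mm across, 75 mm tall; origin at the centre of the underside
- dish: bystander, to be left alone: white dish, 110 mm across, 35 mm tall; origin at the centre of the underside
Mind the look-alikes: they are no part of the job. Leave any blue or yellow look-alike of the part that bears cap_mid alone.

How it is judged:
By the outcome, as a careful person would: the job done as asked, in the order asked, and still so for the second after the job is handed in, while the arm keeps its last pose, push and grip.
It also fails if it takes over 51 s, if anything falls off the work surface, if the arm or the gripper's body presses on something with over 40 N, if the wrist force passes 120 N, or if a joint passes its speed limit or range.

## Robot

A 6-joint arm with a two-finger parallel gripper is mounted at the origin on the work surface. World frame = base frame: x ahead of the robot, y to its left, z up, the work surface at z = 0. Lengths are in mm, angles in rad, forces in N, time in s.
With the tool pointing down it reaches from about 400 to 825 mm from the base axis. Payload 7 kg.
Tool frame: the origin (TCP) lies at the very end of the fingers, on their centre line; the grasp point (between the pads) lies 19 mm behind it; z points along the fingers, y is the line along which they close (so a half turn about z gives the same grasp; the last joint's range is limited). The gripper opens to 88 mm and grips with 3 to 60 N. Pads are 19 mm wide; open, the fingers measure 130 mm over their backs; the gripper's body (78 mm by 193 mm) begins 47 mm behind the grasp point.
Start: joints at [-0.912, 0.359, 0.012, 0, -1.224, -0.288], TCP at [244.566, -629.113, 226.561] pointing down, gripper open.
Joint ranges: [-3.07, 3.07], [-1.43, 2.12], [-1.02, 1.25], [-3.03, 1.67], [-3.05, -0], [-3.03, 3.03]. Speed limits (rad/s): [2.39, 2.39, 3.01, 3.14, 3.14, 3.14].

## Interface

Orientations are given as a unit quaternion [x, y, z, w].
In Python, from plant import bot gives the robot as it stands. Calls block until the motion is done:
- bot.move_ptp(position, orientation): joint-space move of the TCP to a pose.
- bot.line_to(position, velocity=150, ori=None): straight line of the TCP; ori=None keeps the orientation; velocity is the mean speed in mm/s.
- bot.move_joints(angles): joint-space move.
- bot.move_gripper(opening, force=None): finger opening in mm; force is the grip in N (None keeps the last); returns when the fingers have stopped.
- bot.pause(seconds).
- bot.solve_ik(position, orientation): joint angles nearest the present ones, or None.
- bot.read_state(): the state.
- bot.camera(name): name is "scene" or "top" or "wrist"; returns the picture (420x560x3 uint8, red, green, blue); there is no depth.
- bot.get_calibration(name): a dict with "fx", "fy", "cx", "cy" (pixels), "distortion" ([k1, k2, p1, p2, k3] as OpenCV has them; the pictures are not rectified), "view" (4x4, takes a point from world to camera coordinates); the wrist camera has in their place "T_tool_cam" (4x4, takes a point from camera to tool coordinates, whose origin is the TCP and whose axes are the flange's). Camera axes: x right, y up, looking along -z (the intrinsics and any distortion apply to the point x, -y, -z); pixel columns grow to the right and rows downward; lengths in mm; the calibration is good to about 2 mm. A picture is of the moment at which its call begins: read the wrist's pose just before it. get_calibration takes no time and is no camera call.
A pose or a line that the arm cannot do raises bot.Unreachable and nothing moves.
- bot.close_job(): hands the job in; it is judged then, once.
The state is a dict: "t": time; "joint_pos": joint angles; "qvel": joint speeds; "tau": joint torques, N m; "tcp_pos": TCP position; "eef_rot": TCP orientation; "contact_force": force on the tool from outside, world axes, zero at the start; "moment": the same for the moment, N m; "width": finger opening in mm; "finger_force": force on a finger pad.
Only numpy, scipy, OpenCV 4.12 (cv2) and the standard library are available. Lean on these libraries where they do the work, as an engineer would, in place of code of your own. Each camera call takes 0.05 s, during which the arm holds its last target. There are 200 camera calls.

## Working session

There is one attempt and no reset: what is moved stays moved. The work goes in short steps, each a Python script; the robot and the scene stay as the last script left them, time stands still between calls to the robot, and variables do not carry over. Pictures are saved under pics/ and viewed, at most 10 in all, crops included, and the job is handed in when it is done.

```bash
mkdir -p pics; ls; python3 - <<'E'
from plant import bot
import cv2,numpy as np
np.set_printoptions(precision=3,suppress=True)
for n in("top","scene"):
    im=bot.camera(n); np.save(f'pics/{n}0.npy',im); cv2.imwrite(f'pics/{n}0.png',im[:,:,::-1])
    print(n,bot.get_calibration(n))
print(bot.get_calibration("wrist")); print(bot.read_state())
E
```

```text
pics
top {'fx': 492.01686096124035, 'fy': 492.01686096124035, 'cx': 284.76396629066056, 'cy': 208.53640332421244, 'distortion': array([-0.037,  0.   ,  0.   ,  0.   ,  0.   ]), 'view': array([[    0.003,    -1.   ,    -0.014,     1.94 ],
       [    0.991,     0.001,     0.135,  -636.342],
       [   -0.135,    -0.014,     0.991, -1547.863],
       [    0.   ,     0.   ,     0.   ,     1.   ]])}
scene {'fx': 398.36011941799245, 'fy': 398.36011941799245, 'cx': 286.8636318161332, 'cy': 209.40801972503968, 'distortion': array([-0.05,  0.  ,  0.  ,  0.  ,  0.  ]), 'view': array([[    0.086,     0.996,    -0.014,   -37.052],
       [   -0.798,     0.078,     0.598,   410.971],
       [    0.596,    -0.041,     0.802, -1446.847],
       [    0.   ,     0.   ,     0.   ,     1.   ]])}
{'fx': 376.2502830409427, 'fy': 376.2502830409427, 'cx': 282.7311793948277, 'cy': 211.3253183539697, 'distortion': array([-0.083,  0.   ,  0.   ,  0.   ,  0.   ]), 'T_tool_cam': array([[   0.001,    0.955,    0.297,   81.393],
       [   1.   ,   -0.001,   -0.   ,   -0.381],
       [   0.   ,    0.297,   -0.955, -156.953],
       [   0.   ,    0.   ,    0.   ,    1.   ]])}
{'t': 0.1, 'joint_pos': array([-0.912,  0.359,  0.011, -0.   , -1.224, -0.288]), 'qvel': array([ 0.   , -0.001,  0.002,  0.001,  0.001,  0.001]), 'tau': array([ -0.001, -58.416,  29.375,   7.016,   0.01 ,  -0.   ]), 'tcp_pos': array([ 244.428, -628.743,  225.73 ]), 'eef_rot': array([-0.184,  0.983,  0.001, -0.   ]), 'contact_force': array([ 0.388, -0.411, -0.942]), 'moment': array([ 0.024, -0.011,  0.025]), 'finger_force': 0.0, 'width': 87.26960190559537}
```

View pics/top0.png

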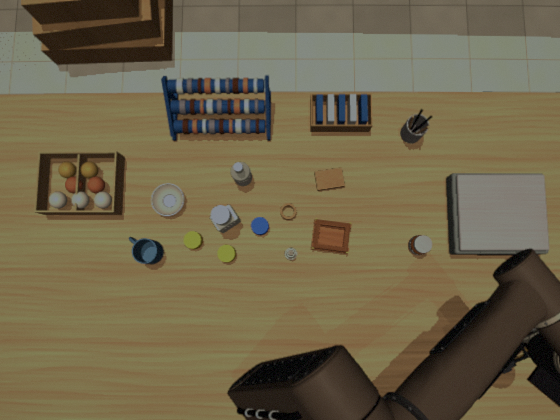

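View pics/scene0.png

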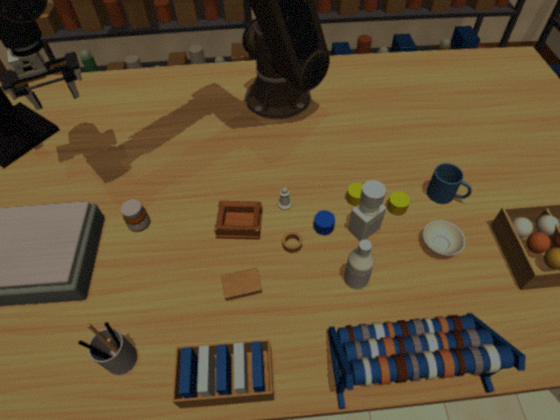

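Top view: the candidates are a bottle with a wide round white cap and square shoulders at (224,216), and a round bottle with a narrow cap at (241,174). The first fits, having the rectangular body and wide white cap. The holder is at (331,236). Blue (260,226) and yellow (193,240), (226,254) are look-alike caps. I'll confirm with a crop and get rough positions.

```bash
cat > h.py <<'E'
import numpy as np, cv2
from plant import bot
from scipy.spatial.transform import Rotation as R
np.set_printoptions(precision=2,suppress=True)
def cam(name,st=None):
    c=bot.get_calibration(name)
    if name=="wrist":
        T=np.eye(4);T[:3,:3]=R.from_quat(st["eef_rot"]).as_matrix();T[:3,3]=st["tcp_pos"]
        M=T@c["T_tool_cam"]
    else: M=np.linalg.inv(c["view"])
    K=np.array([[c["fx"],0,c["cx"]],[0,c["fy"],c["cy"]],[0,0,1.]])
    return M,K,np.array(c["distortion"])
def ray(C,uv):
    M,K,d=C
    p=cv2.undistortPoints(np.array(uv,float).reshape(-1,1,2),K,d)[:,0]
    v=np.c_[p[:,0],-p[:,1],-np.ones(len(p))]@M[:3,:3].T
    return M[:3,3],v
def on_z(C,uv,z):
    o,v=ray(C,uv); return o+v*((z-o[2])/v[:,2])[:,None]
def proj(C,X):
    M,K,d=C; W=np.linalg.inv(M); p=np.atleast_2d(X)@W[:3,:3].T+W[:3,3]
    return cv2.projectPoints(p*[1,-1,-1],np.zeros(3),np.zeros(3),K,d)[0][:,0]
def meet(C1,u1,C2,u2):
    o1,v1=ray(C1,u1);o2,v2=ray(C2,u2);A=np.c_[v1[0],-v2[0]]
    s=np.linalg.lstsq(A,o2-o1,rcond=None)[0];a=o1+s[0]*v1[0];b=o2+s[1]*v2[0]
    return (a+b)/2,np.linalg.norm(a-b)
def down(yaw):  # tool z down, tool y at angle yaw+90deg.. tool x along yaw
    x=np.array([np.cos(yaw),np.sin(yaw),0]);z=np.array([0,0,-1.])
    return R.from_matrix(np.c_[x,np.cross(z,x),z]).as_quat()
E
python3 - <<'E'
from h import *
im=np.load('pics/top0.npy'); c=cam("top"); s=cam("scene")
print(meet(c,[[221.5,214]],s,[[373,187]]))
print('cap',on_z(c,[[221.5,214]],175),'holder corners',on_z(c,[[315,220],[350,222],[347,253],[312,250]],48))
print('others',on_z(c,[[241,174],[260,226],[193,240],[226,254],[288,212],[291,253],[422,244],[330,179],[167,200]],20))
cv2.imwrite('pics/crop.png',cv2.resize(im[145:275,180:360],None,fx=4.4,fy=4.4,interpolation=cv2.INTER_CUBIC)[:,:,::-1])
E
```

```text
(array([601.72, 191.34, 180.56]), np.float64(6.01408077447686))
cap [[601.75 189.17 175.  ]] holder corners [[ 598.66  -93.85   48.  ]
 [ 592.39 -206.07   48.  ]
 [ 493.18 -195.14   48.  ]
 [ 502.48  -83.84   48.  ]]
others [[ 754.97  149.43   20.  ]
 [ 581.78   84.54   20.  ]
 [ 535.36  303.18   20.  ]
 [ 490.17  194.21   20.  ]
 [ 628.05   -6.86   20.  ]
 [ 494.05  -16.92   20.  ]
 [ 523.93 -442.22   20.  ]
 [ 738.25 -145.43   20.  ]
 [ 667.43  393.4    20.  ]]
```

View pics/crop.png

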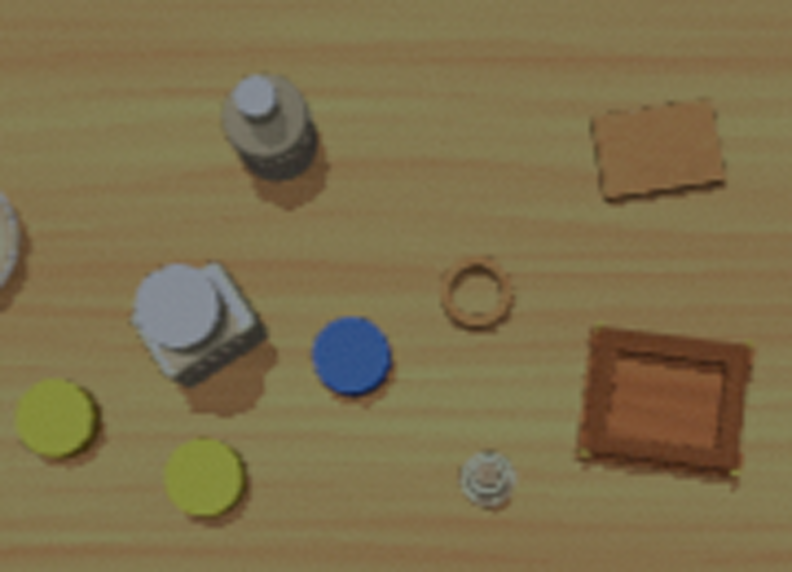

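The crop confirms it: the bottle with square shoulders and a wide white cap (crop 180,305, which is top (221,214)) is the one, and the holder is at crop (665,405). Next I'll take wrist views from straight above the holder and the bottle.

```bash
python3 - <<'E'
from h import *
import pickle
q=down(np.pi); D={}
for n,p in(("holder",(620,-145,330)),("bottle",(675,189,330))):
    bot.move_ptp(p,q); bot.pause(0.3)
    st=bot.read_state(); im=bot.camera("wrist"); D[n]=(st,im)
    cv2.imwrite(f'pics/w_{n}.png',im[:,:,::-1]); print(st["t"],st["tcp_pos"],st["eef_rot"],st["joint_pos"],st["contact_force"])
pickle.dump(D,open('w.pkl','wb'))
a=np.hstack([D["holder"][1][:, 80:480],D["bottle"][1][:, 80:480]])
cv2.imwrite('pics/both.png',a[:,:,::-1])
E
```

```text
2.625 [ 619.9  -145.41  329.91] [ 0.  1.  0. -0.] [ 0.08  0.25  0.09 -0.   -1.41 -1.65] [0.95 0.34 0.91]
4.25 [675.15 187.98 330.22] [0. 1. 0. 0.] [ 0.55  0.36  0.25 -0.   -1.46 -2.12] [ 0.21 -0.28  0.4 ]
```

View pics/both.png

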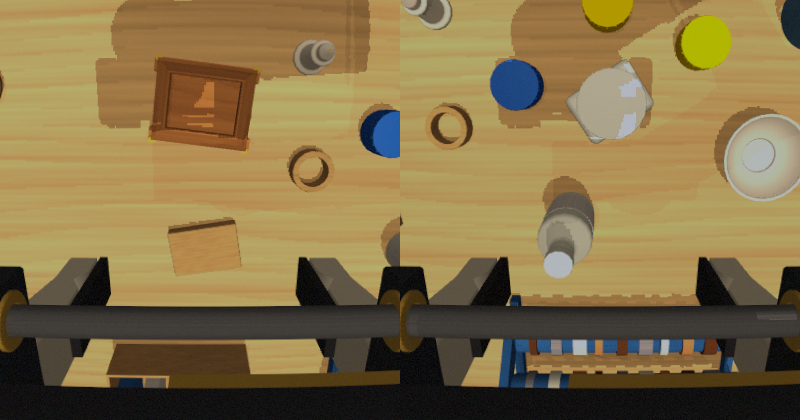

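Left panel: the recess is centred near (205,103) and its long side runs roughly along image x. Right panel: the bottle cap is at (613,103), with the body corners showing at (568,101), (626,61), (653,103) and (594,142). Next I'll extract these precisely.

```bash
python3 - <<'E'
from h import *
import pickle
D=pickle.load(open('w.pkl','rb'))
def comp(m,p):
    n,l=cv2.connectedComponents(m.astype(np.uint8)); k=(l==l[p[1],p[0]]).astype(np.uint8)
    return max(cv2.findContours(k,0,cv2.CHAIN_APPROX_NONE)[0],key=cv2.contourArea)
# bottle
st,im=D["bottle"]; C=cam("wrist",st); h=cv2.cvtColor(im,cv2.COLOR_RGB2HSV)
m=(h[...,1]<75)&(h[...,2]>110)
cn=comp(m,(285,105)); hull=cv2.convexHull(cn)
print('area',cv2.contourArea(cn),cv2.boundingRect(cn), cv2.minAreaRect(cn))
out=im.copy(); cv2.drawContours(out,[cn],-1,(255,0,0),1)
# holder
st2,im2=D["holder"]; C2=cam("wrist",st2); h2=cv2.cvtColor(im2,cv2.COLOR_RGB2HSV)
print('hsv rim',h2[70,280],h2[130,250],h2[100,262],'floor',h2[115,290],'wood',h2[170,285],h2[100,360],'shadow',h2[100,200])
m2=(h2[...,0]<13)&(h2[...,1]>120)
cn2=comp(m2,(280,70)); r2=cv2.minAreaRect(cn2); b2=cv2.boxPoints(r2)
print('holder',r2,cv2.contourArea(cn2)); P=on_z(C2,b2,48); print(P,P.mean(0))
e=np.roll(P,-1,0)-P; print(np.linalg.norm(e,axis=1),np.degrees(np.arctan2(e[:,1],e[:,0])))
out2=im2.copy(); cv2.drawContours(out2,[cn2],-1,(0,0,255),1); cv2.drawContours(out2,[np.int32(np.round(b2))],-1,(0,255,0),1)
f=4
a=np.hstack([cv2.resize(o,None,fx=f,fy=f,interpolation=cv2.INTER_CUBIC) for o in(out2[45:165,225:345],out[45:165,235:310+5])])
cv2.imwrite('pics/seg.png',a[:,:,::-1])
np.save('cnb.npy',cn)
E
```

```text
area 4450.0 (247, 60, 86, 83) ((291.1538391113281, 103.23075103759766), (71.55632019042969, 75.43922424316406), 56.30992889404297)
hsv rim [ 13 187 101] [ 13 186 156] [ 13 188 134] floor [ 14 177 176] wood [ 19 131 183] [ 23 119 182] shadow [ 16 142 154]
holder ((279.5, 209.5), (419.0, 559.0), 90.0) 234221.0
[[ 426.63 -463.73   48.  ]
 [ 427.29  163.5    48.  ]
 [1031.82  306.97   48.  ]
 [1033.48 -611.51   48.  ]] [ 729.81 -151.19   48.  ]
[627.23 621.31 918.48 624.59] [ 89.94  13.35 -89.9  166.31]
```

View pics/seg.png

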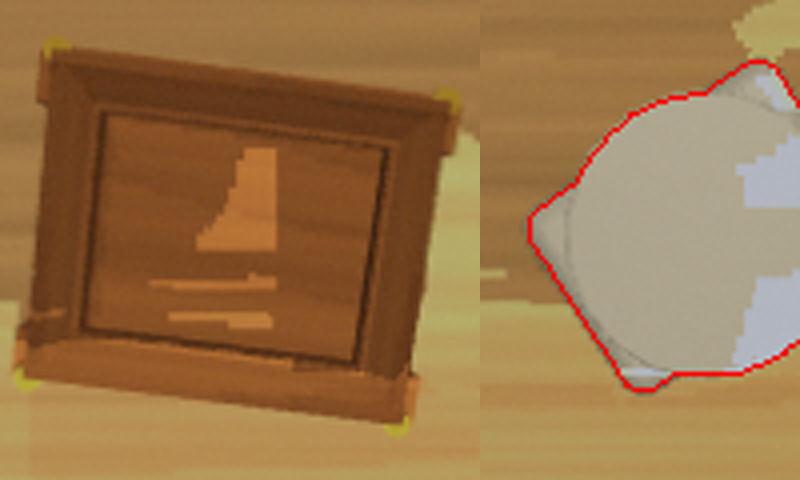

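The overlay shows the holder's outer top corners at crop (48,50), (455,105), (410,425), (20,375) and the recess edges at (103,112), (390,148), (358,360), (83,330). The bottle contour is clean.

```bash
python3 - <<'E'
from h import *
import pickle
from scipy.optimize import least_squares
D=pickle.load(open('w.pkl','rb')); C=cam("wrist",D["bottle"][0]); C2=cam("wrist",D["holder"][0])
cn=np.load('cnb.npy')[:,0].astype(float)
# cap
P=on_z(C,cn,175)[:,:2]
r=least_squares(lambda c:np.linalg.norm(P-c[:2],axis=1)-c[2],[602,189,28.5],loss='soft_l1',f_scale=.5)
print('cap',r.x)
# body end edges
def edge(a,b):
    a,b=np.array(a,float),np.array(b,float);d=(b-a)/np.linalg.norm(b-a);t=(cn-a)@d;n=(cn-a)@[-d[1],d[0]]
    s=cn[(t>5)&(t<np.linalg.norm(b-a)-5)&(abs(n)<3)]
    Q=on_z(C,s,100)[:,:2].astype(np.float32); f=cv2.fitLine(Q,cv2.DIST_HUBER,0,.01,.01).ravel(); return f,len(s)
L=[edge((247.3,101),(273.8,142.5)),edge((306,60.5),(332.5,102))]
for f,n in L: print(f,n,np.degrees(np.arctan2(f[1],f[0])))
f,g=L[0][0],L[1][0]; d=f[:2]+g[:2]*np.sign(f[:2]@g[:2]); d/=np.linalg.norm(d); nrm=np.array([-d[1],d[0]])
print('end sep',(g[2:]-f[2:])@nrm,'offset of cap from mid along long',(r.x[:2]-(f[2:]+g[2:])/2)@nrm,'yaw x',np.degrees(np.arctan2(d[1],d[0])))
def quad(c,z):
    P=on_z(C2,np.array(c)/4+[225-.375,45-.375],z)[:,:2]; e=np.roll(P,-1,0)-P
    print(z,P.mean(0),np.linalg.norm(e,axis=1),np.degrees(np.arctan2(e[:,1],e[:,0])))
quad([(48,50),(455,105),(410,425),(20,375)],48)
for z in(10,40): quad([(103,112),(390,148),(358,360),(83,330)],z)
E
```

```text
cap [599.9  193.17  29.69]
[  0.83   0.55 618.47 162.1 ] 32 33.43412
[  0.84   0.55 573.99 220.17] 34 33.2734
end sep 72.96105 offset of cap from mid along long -0.31128212677235023 yaw x 33.353756
48 [ 549.61 -145.67] [113.24  89.65 114.2   89.66] [ 82.68  -6.3  -97.3  173.08]
10 [ 549.63 -145.64] [87.28 64.37 86.41 65.38] [ 83.15  -7.46 -96.17 173.31]
40 [ 548.94 -145.66] [81.79 60.32 80.98 61.27] [ 83.15  -7.46 -96.17 173.31]
```

Results, checked against the given sizes:
- **Cap:** axis at (599.9,193.2), with 29.7 mm fitted radius against 28.5.
- **Bottle:** x axis at 33.4°, ends 73 mm apart against 76.
- **Recess:** centre (549.5,-145.6), x axis at -6.9°, 87x65 mm against 84x64.

All plausible, so I'll grasp the cap and lift.

```bash
python3 - <<'E'
from h import *
import pickle
q=down(np.pi+.35); p=np.array([599.9,193.2,0])
def show(t):
    s=bot.read_state(); print(t,round(s["t"],2),s["tcp_pos"],s["contact_force"],s["moment"],round(s["width"],2),round(s["finger_force"],1),'j6',round(s["joint_pos"][5],2)); return s
bot.move_ptp(p+[0,0,215],q); bot.line_to(p+[0,0,137],120); show('down')
bot.move_gripper(50,50); s=show('grip')
bot.line_to(np.r_[s["tcp_pos"][:2],150],40); show('lift1')
bot.line_to(np.r_[s["tcp_pos"][:2],265],150); bot.pause(.2)
s=show('up'); im=bot.camera("wrist"); pickle.dump((s,im,bot.camera("scene"),bot.camera("top")),open('lift.pkl','wb'))
sc=pickle.load(open('lift.pkl','rb'))[2]
a=np.hstack([im[:, 80:480],cv2.resize(sc[90:300,200:400],(400,420))]); cv2.imwrite('pics/lift.png',a[:,:,::-1])
E
```

```text
down 5.71 [600.66 193.44 137.8 ] [ 0.49 -0.3   0.55] [ 0.03  0.01 -0.  ] 87.79 0.0 j6 -1.84
grip 6.33 [600.01 193.51 137.25] [0.19 1.87 2.44] [0.6  0.36 0.03] 55.6 50.0 j6 -1.84
lift1 6.81 [599.89 193.43 149.92] [ 0.48  0.64 -6.05] [ 0.02  0.1  -0.06] 55.74 50.0 j6 -1.84
up 7.92 [599.64 193.35 263.83] [-0.3  -0.32 -5.65] [-0.04 -0.01  0.02] 55.78 50.0 j6 -1.84
```

View pics/lift.png

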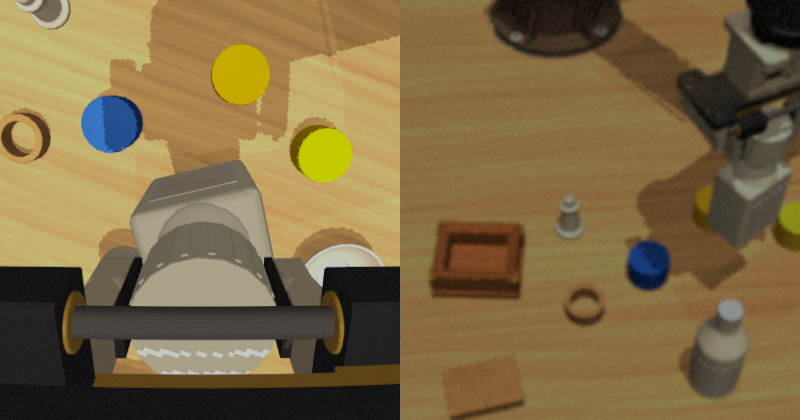

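The bottle is held upright by the cap (body at left panel (200,220)), weighs about 0.55 kg with the cap, and the neighbours are untouched. Next I'll carry it over the holder and check alignment.

```bash
python3 - <<'E'
from h import *
import pickle
q=down(np.pi-.3525); p=np.array([549.5,-145.6,0])
def show(t):
    s=bot.read_state(); print(t,round(s["t"],2),s["tcp_pos"],s["contact_force"],s["moment"],round(s["width"],2),'j',s["joint_pos"]); return s
bot.move_ptp(p+[0,0,265],q); bot.line_to(p+[0,0,198],120); bot.pause(.3)
s=show('over'); w=bot.camera("wrist"); sc=bot.camera("scene"); tp=bot.camera("top"); pickle.dump((s,w,sc,tp),open('over.pkl','wb'))
C=cam("wrist",s)
# predicted holder top corners & recess flare
def rect(a,b,z,yaw,c): 
    k=np.array([[1,1],[1,-1],[-1,-1],[-1,1]])*[a/2,b/2]; r=np.array([[np.cos(yaw),-np.sin(yaw)],[np.sin(yaw),np.cos(yaw)]])
    return np.c_[k@r.T+c,np.full(4,z)]
y=np.radians(-6.9)
for im,Cx in((w,C),(sc,cam("scene"))):
    for X,col in((rect(100,120,48,y,p[:2]),(0,255,0)),(rect(56,76,s["tcp_pos"][2]-137.25,y,p[:2]),(255,0,0))):
        cv2.polylines(im,[np.int32(np.round(proj(Cx,X)*16))],True,col,1,shift=4)
a=np.hstack([w[:, 80:480],cv2.resize(sc[150:260,180:285],(400,420),interpolation=cv2.INTER_CUBIC)]); cv2.imwrite('pics/over.png',a[:,:,::-1])
E
```

```text
over 10.38 [ 549.77 -145.61  198.66] [-0.56  0.79 -5.58] [-0.03 -0.04 -0.05] 55.54 j [ 0.09  0.2  -0.27  0.   -1.1  -2.01]
```

View pics/over.png

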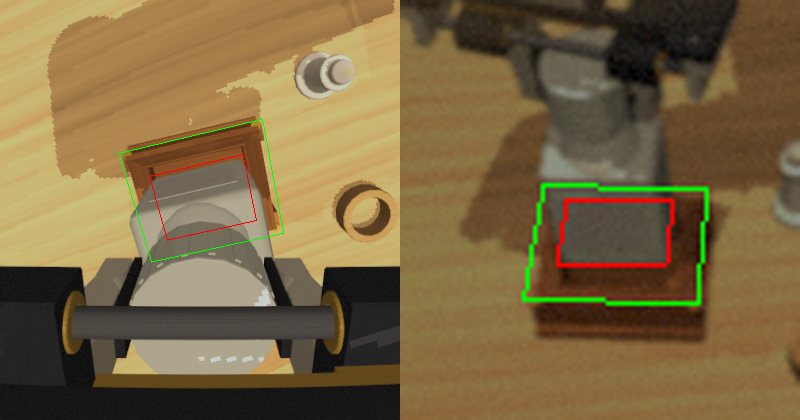

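Wrist view: the bottle's lower edge sits inside the recess outline (predicted red at (150,177)-(244,155)), with the holder centred around it. I'll lower with force guarding.

```bash
python3 - <<'E'
from h import *
def show(t):
    s=bot.read_state(); print(t,round(s["t"],2),s["tcp_pos"],s["contact_force"],s["moment"],round(s["width"],2)); return s
p=np.array([549.5,-145.6,0])
bot.line_to(p+[0,0,187],80)
z=187
while z>143:
    z-=3 if z>151 else 1
    bot.line_to(p+[0,0,z],40); s=show('d')
    if s["contact_force"][2]>3 or np.linalg.norm(s["contact_force"][:2])>10: break
E
```

```text
d 11.06 [ 549.45 -145.63  183.93] [-0.32  0.37 -5.19] [-0.05 -0.03  0.02] 55.84
d 11.31 [ 549.35 -145.6   180.83] [-0.17  0.59 -5.15] [-0.09 -0.03 -0.03] 55.91
d 11.56 [ 549.33 -145.59  177.75] [ 0.39  0.51 -5.78] [-0.08 -0.   -0.03] 55.74
d 11.81 [ 549.32 -145.59  174.73] [ 0.37 -0.22 -5.55] [-0.04 -0.04  0.03] 56.02
d 12.06 [ 549.32 -145.6   171.76] [-0.04 -0.09 -5.32] [-0.08 -0.    0.03] 55.53
d 12.31 [ 549.31 -145.6   168.75] [-0.27 -0.03 -4.92] [-0.03 -0.    0.03] 55.96
d 12.56 [ 549.32 -145.59  165.72] [ 0.47 -0.34 -5.54] [-0.07  0.02  0.02] 55.63
d 12.81 [ 549.3  -145.59  162.74] [-0.09  0.5  -4.96] [-0.03  0.04 -0.03] 55.86
d 13.06 [ 549.33 -145.6   159.75] [-0.4  -0.71 -4.48] [-0.04 -0.02 -0.01] 55.86
d 13.31 [ 549.29 -145.62  156.74] [ 0.19 -0.12 -5.25] [-0.02 -0.06  0.01] 55.88
d 13.56 [ 549.29 -145.59  153.73] [ 0.57  0.7  -5.15] [-0.06  0.04  0.06] 55.7
d 13.81 [ 549.31 -145.57  150.72] [ 0.75 -0.26 -4.9 ] [-0.1  -0.05 -0.03] 55.49
d 14.06 [ 549.47 -145.59  149.95] [ 0.88  0.17 -5.5 ] [-0.04  0.03  0.  ] 55.66
d 14.31 [ 549.45 -145.59  148.93] [-0.8  -0.51 -4.94] [-0.08 -0.02 -0.04] 55.9
d 14.56 [ 549.43 -145.61  147.92] [ 0.78 -0.03 -5.3 ] [-0.05  0.03 -0.02] 55.41
d 14.81 [ 549.76 -145.58  147.25] [ 0.12  0.66 -3.35] [ 0.05 -0.05  0.06] 55.69
d 15.06 [ 550.24 -145.6   147.08] [-0.26  1.13  5.08] [0.68 0.46 0.03] 55.66
```

Seated: TCP z is 147.1 against 147.25 expected, with no side forces on the way down. Now I'll turn anticlockwise gently with the cap still locked, to take up the bottle's play in the recess.

```bash
python3 - <<'E'
from h import *
def show(t):
    s=bot.read_state(); x=R.from_quat(s["eef_rot"]).as_matrix()[:,0]
    print(t,round(s["t"],2),s["tcp_pos"],s["contact_force"],'M',s["moment"],round(s["width"],2),'yaw',round(np.arctan2(x[1],x[0])%(2*np.pi),3)); return s
p=np.array([549.5,-145.6,146.7]); y=np.pi-.3525; show('0')
for k in range(1,9):
    bot.move_ptp(p,down(y+.04*k)); s=show(k)
    if abs(s["moment"][2])>.35: break
E
```

```text
0 15.06 [ 550.24 -145.6   147.08] [-0.26  1.13  5.08] M [0.68 0.46 0.03] 55.66 yaw 2.79
1 15.31 [ 549.73 -145.65  147.07] [-1.1   0.19  3.44] M [0.35 0.43 0.02] 55.64 yaw 2.828
2 15.56 [ 549.73 -145.76  147.03] [-1.02  0.67  3.87] M [0.01 0.41 0.04] 55.51 yaw 2.868
3 15.81 [ 549.62 -145.9   147.03] [-1.   -0.71  4.85] M [-0.45  0.52 -0.15] 55.97 yaw 2.907
4 16.06 [ 549.16 -146.23  147.  ] [-3.33 -2.34  6.32] M [-0.9   1.01 -0.37] 55.95 yaw 2.946
```

Wall contact builds at around yaw 2.93, so the play is used up. Now I'll press and twist by 1.17 rad from there, with guards.

```bash
python3 - <<'E'
from h import *
def show(t):
    s=bot.read_state(); x=R.from_quat(s["eef_rot"]).as_matrix()[:,0]
    print(t,round(s["t"],2),s["tcp_pos"],s["contact_force"],'M',s["moment"],round(s["width"],2),'yaw',round(np.arctan2(x[1],x[0])%(2*np.pi),3)); return s
y0=np.pi-.3525+.16; xy=[549.5,-145.6]; z=145.
while z>136:
    bot.line_to(np.r_[xy,z],30); s=show(f'p{z}')
    if s["tcp_pos"][2]<141.2 or s["contact_force"][2]>25: break
    z-=1
else: raise SystemExit
if s["tcp_pos"][2]>142.2: print("not pressed"); raise SystemExit
for a in np.r_[np.arange(.1,1.15,.1),1.15]:
    bot.move_ptp(np.r_[xy,z],down(y0+a)); s=show(f't{a:.2f}')
    if abs(s["moment"][2])>1.2 or s["tcp_pos"][2]>142.5: print("stop"); break
E
```

```text
p145.0 16.31 [ 549.44 -146.22  145.97] [-3.86 -1.07 10.42] M [-0.65  1.38 -0.32] 55.79 yaw 2.946
p144.0 16.56 [ 549.61 -146.24  145.21] [-4.02 -1.42 11.9 ] M [-0.51  1.49 -0.29] 55.71 yaw 2.947
p143.0 16.81 [ 549.89 -146.07  143.89] [-2.4  -1.58  6.94] M [-0.5   0.61  0.01] 55.96 yaw 2.947
p142.0 17.06 [ 549.84 -146.11  142.94] [-3.05 -1.18  9.38] M [-0.45  0.99 -0.07] 55.76 yaw 2.947
p141.0 17.31 [ 549.92 -146.09  142.06] [-3.43 -0.57  9.54] M [-0.4   1.01 -0.07] 55.93 yaw 2.947
p140.0 17.56 [ 549.97 -146.09  141.16] [-2.98 -1.05 10.5 ] M [-0.4   1.11 -0.07] 56.25 yaw 2.947
t0.10 17.81 [ 550.31 -146.02  141.32] [-1.97 -0.41 10.09] M [-0.23  0.82  0.07] 55.75 yaw 3.048
t0.20 18.06 [ 550.67 -145.97  141.43] [-2.26 -1.24 10.35] M [-0.17  0.6   0.05] 55.83 yaw 3.148
t0.30 18.31 [ 550.92 -145.91  141.53] [-1.35 -0.28 10.32] M [-0.11  0.41  0.  ] 55.86 yaw 3.248
t0.40 18.56 [ 551.02 -145.89  141.55] [-0.86 -0.27 11.08] M [-0.05  0.25  0.02] 55.9 yaw 3.348
t0.50 18.81 [ 551.09 -145.89  141.6 ] [-0.09  0.39 10.07] M [-0.13  0.21  0.01] 55.49 yaw 3.448
t0.60 19.06 [ 550.92 -145.93  141.53] [-1.62 -0.58 10.55] M [-0.14  0.39  0.05] 55.84 yaw 3.548
t0.70 19.31 [ 550.9  -145.94  141.51] [-2.04 -0.86 10.78] M [-0.09  0.35  0.02] 55.82 yaw 3.648
t0.80 19.56 [ 550.92 -145.95  141.51] [-1.5  -0.04  9.72] M [-0.16  0.39  0.06] 55.69 yaw 3.748
t0.90 19.81 [ 550.79 -146.01  141.47] [-1.89 -1.12 10.89] M [-0.23  0.43  0.04] 55.37 yaw 3.848
t1.00 20.06 [ 550.82 -146.03  141.5 ] [-1.11  0.02  9.69] M [-0.24  0.47  0.01] 55.81 yaw 3.948
t1.10 20.31 [ 550.85 -146.03  141.51] [-1.11 -0.5  11.53] M [-0.15  0.38 -0.02] 55.32 yaw 4.048
t1.15 20.56 [ 550.84 -146.02  141.5 ] [-1.3  -1.9  10.52] M [-0.28  0.48  0.09] 55.85 yaw 4.098
```

The spring force (10.5 N at 5.9 mm) matches the description and the turn reached +1.15. I'll lift gently, watching for bottle weight, which would show lugs still engaged.

```bash
python3 - <<'E'
from h import *
import pickle
def show(t):
    s=bot.read_state(); print(t,round(s["t"],2),s["tcp_pos"],s["contact_force"],'M',s["moment"],round(s["width"],2)); return s
ok=True
for z in(143,146,147.5,149,150.5,153,156,160):
    bot.line_to([549.5,-145.6,z],30); s=show(z)
    if s["contact_force"][2]<-2.5: ok=False; print("held"); break
s=bot.read_state(); w=bot.camera("wrist"); sc=bot.camera("scene")
a=np.hstack([w[:, 80:480],cv2.resize(sc[150:260,180:285],(400,420),interpolation=cv2.INTER_CUBIC)]); cv2.imwrite('pics/open.png',a[:,:,::-1])
E
```

```text
143 20.81 [ 550.77 -146.02  144.42] [-0.75 -0.96  8.96] M [-0.39  0.31 -0.01] 55.69
146 21.06 [ 550.72 -146.05  147.19] [-1.76 -1.55  7.54] M [-0.55  0.08  0.01] 55.42
147.5 21.31 [ 550.71 -146.02  148.47] [ 0.27 -1.68  6.27] M [-0.51  0.    0.03] 55.68
149 21.56 [ 550.41 -145.89  149.65] [ 0.67 -1.63  5.57] M [-0.75 -0.4  -0.02] 55.94
150.5 21.81 [ 549.18 -145.6   150.13] [ 0.21 -1.26  1.36] M [-0.48 -0.14  0.02] 56.05
153 22.06 [ 548.98 -145.55  152.68] [-0.82 -1.15 -0.26] M [-0.41  0.29 -0.05] 55.8
156 22.31 [ 549.53 -145.61  156.2 ] [ 0.01 -0.94  0.58] M [-0.42  0.25 -0.04] 55.66
160 22.59 [ 549.75 -145.64  160.39] [ 0.33 -1.59  0.34] M [-0.51  0.13 -0.03] 55.74
```

View pics/open.png

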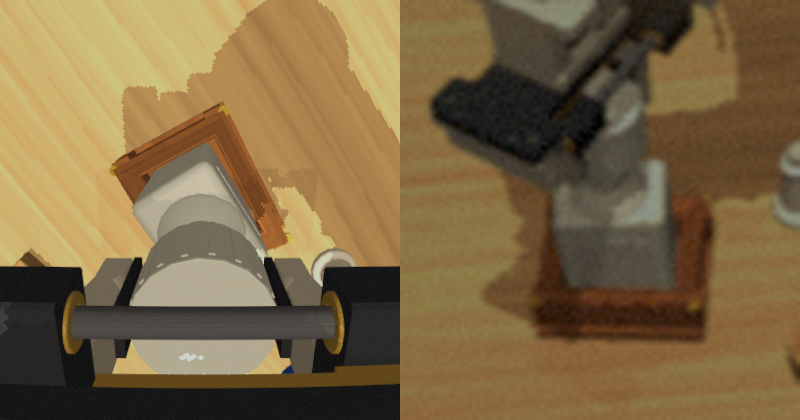

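The cap is free (z force near 0, no bottle weight) and the bottle is still seated in the recess. I'll raise it, check once more, and hand in.

```bash
python3 - <<'E'
from h import *
def show(t):
    s=bot.read_state(); print(t,round(s["t"],2),s["tcp_pos"],s["contact_force"],'M',s["moment"],round(s["width"],2),s["finger_force"]); return s
bot.line_to([550,-146.2,166],30); show('a'); bot.line_to([550.3,-146.2,180],40); show('b'); bot.line_to([550.5,-146,250],60); bot.pause(.5); s=show('end')
w=bot.camera("wrist"); sc=bot.camera("scene")
a=np.hstack([w[:, 80:480],cv2.resize(sc[130:260,170:295],(400,420),interpolation=cv2.INTER_CUBIC)]); cv2.imwrite('pics/end.png',a[:,:,::-1])
E
```

```text
a 23.04 [ 550.24 -146.06  166.26] [0.66 0.51 0.52] M [0.03 0.05 0.01] 55.62 49.99280642896338
b 23.54 [ 550.38 -146.15  180.23] [-0.48  0.45 -0.42] M [-0.    0.12 -0.01] 55.63 49.992737150460016
end 25.36 [ 550.5  -146.    249.99] [-0.51 -0.26  0.2 ] M [0.01 0.05 0.07] 55.77 49.99261134649714
```

View pics/end.png

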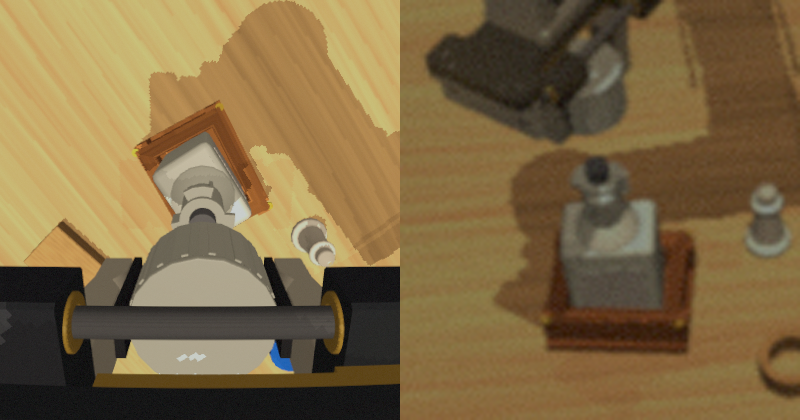

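The right panel shows the open bottle seated in the holder with its dark plug visible at (597,170). The cap is held upright in the gripper above it, with no residual force. Handing in.

```bash
python3 -c "
from plant import bot
print(bot.close_job())"
```

```text
the job is handed in; nothing more can be done
None
```

The job is handed in at about 25 s: the bottle stands open and seated in the holder, with its cap held upright in the gripper about 80 mm above the neck, and the other goods were left alone.

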